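# Hold an upturned parts cup over the tag reader

### The arm

A 6-joint arm with a two-finger parallel gripper is mounted at the origin on the work surface. World frame = base frame: x ahead of the robot, y to its left, z up, the work surface at z = 0. Lengths are in m, angles in degrees, forces in N, time in s.
With the tool pointing down it reaches from about 0.325 to 0.9 m from the base axis. Payload 6.1 kg.
Tool frame: the origin (TCP) lies at the very end of the fingers, on their centre line; the grasp point (between the pads) lies 19 mm behind it; z points along the fingers, x is the direction in which the jaws open and shut, and the axes are right-handed (so a half turn about z gives the same grasp; the last joint's range is limited). The gripper opens to 85 mm and grips with 20 to 120 N. Pads are 22 mm wide; open, the fingers measure 114 mm over their backs; the gripper's body (76 mm by 85 mm) begins 54 mm behind the grasp point. The pads swing forward as they close: fully open they stand 13 mm farther back than shut.
Start: joints at [-73.975, 12.628, 87.462, -0, 79.91, -7.225], TCP at [0.247, -0.574, 0.231] pointing down, gripper open.
Joint ranges: [-170.65, 170.65], [-52.31, 119.04], [5.05, 147.46], [-71.25, 251.25], [11.57, 151.72], [-153.62, 153.62]. Speed limits (degrees/s): [147.25, 147.25, 172.46, 180, 180, 180].

### API

Orientations are given as a 3x3 rotation matrix whose columns are the frame's x, y, z axes.
In Python, from cell import sensors, optics, ctrl gives the robot as it stands.
- The arm moves only by the shell command python3 -m pendant 'ROWS' [OPENING] [FORCE]. ROWS is JSON, a list of rows, each a list of 4 numbers: the shift along the tool's x, y, z in m, then the turn about the tool's z in degrees. A call has exactly 10 rows; each row shifts and turns the pose as measured when the row begins, along the tool's axes as they then stand; what a row does not reach is not made up. A row lasts 1/10 s, in which the tool goes at most 50 mm and 8.59 degrees, less where a joint would pass 70% of its speed; a pose out of reach is approached as far as the arm can. A call is refused whole if a number of a shift passes 0.05 or a number of a turn 8.59, either way. A call with a gripper value outside its range is refused whole. OPENING is the closure, from 0 (fully open) to 1 (shut), set as the call begins (- or left out, the last holds). The fingers move at their own pace and stop on an object; FORCE is the grip in N (left out, the last holds). Time passes only in rows, so rows that do not move let the fingers close, or fill a call up. It gives the time, the measured TCP pose, the force and the opening at its end, in the units of the state.
- sensors.read_state(): the state, without advancing time (a new reading comes with each control period).
- optics.capture(name): name is "scene" or "top" or "wrist"; returns the picture (384x512x3 uint8, red, green, blue); there is no depth.
- optics.get_calibration(name): a dict with "fx", "fy", "cx", "cy" (pixels), "xyz" and "orientation" of the camera in the world. Camera axes: x right, y down, z forward; pixel columns grow to the right and rows downward; lengths in m; the calibration is good to about 2 mm. A picture is of the moment at which its call begins: read the wrist's pose just before it. get_calibration takes no time and is no camera call; for the wrist camera it gives the pose at the moment of the call.
- ctrl.finish_job(): hands the job in, once; it reports no verdict.
The state is a dict: "time_s": time; "q": joint angles; "qd": joint speeds; "tau": joint torques, N m; "eef_pos": TCP position; "tool_rot": TCP orientation; "contact_force": force on the tool from outside, world axes, zero at the start; "ft_torque": the same for the moment, N m; "width": finger opening in m.
Only numpy, scipy, OpenCV 4.12 (cv2) and the standard library are available. Lean on these libraries where they do the work, as an engineer would, in place of code of your own. Each camera call takes 0.05 s, during which the arm holds its last target. There are 200 camera calls.

### The job

The square grey parts cup stands mouth-down on the desk with its tag on the closed base; turn it mouth-up, carry it over the long desk tidy to the flat tag reader on the other side, and hold it level, centred over the glass window and square to it, with the tagged base about a finger's width (15 mm) above the glass. Nothing may touch the reader or the tidy, and the other things on the desk stay where they are. You may set the cup down and re-grip it on the desk while turning it, but finish while still holding it over the glass, without putting it down or letting go.

Things in the scene. Friction and masses are not known exactly. Their poses are not given: they have to be found in the camera images.
- cup_center (a point): Centre of the square grey plastic parts cup: outside 54 x 54 mm and 60 mm from mouth to base, straight sides, walls 3 mm, about 0.1 kg. It starts mouth-down, so this point is 30 mm above the desk and 27 mm inside each side. Its z axis runs from mouth to closed base (up at the start, down when the cup is mouth-up); its x and y axes are normal to the flat sides. Laid on a flat side the cup stays put and does not roll, its centre then 27 mm above the desk.
- cup_base (a point): Centre of the outside of the cup's closed base, where the round tag is; 30 mm from cup_center along its z axis; same axes.
- cup: The same cup; origin at the centre of its mouth, z axis from mouth to base.
- reader: Flat grey tag reader fixed to the desk, 130 x 130 mm, 37 mm high, with a 64 mm square glass window in the middle of its top; the other side of the desk tidy from the cup (either may be left or right). Origin: centre of its underside.
- reader_glass (a point): Centre of the reader's glass window, on its top face, 37 mm above the desk. z up, x and y along the window's edges.
- tidy: Long dark brown desk tidy fixed to the desk between cup and reader, 300 mm along its x, 70 mm wide, 75 mm high (pens in it up to 80 mm). Origin: centre of its underside.
- tape: Roll of brown tape lying flat, 80 mm across, 20 mm high, near the cup. Origin: centre of its underside. Bystander.
- clips: Small cardboard box of clips, 50 x 36 x 20 mm high, near the cup on the robot's side. Origin: centre of its underside. Bystander.
- calculator: Flat desk calculator, 85 x 120 x 15 mm, beyond the reader. Origin: centre of its underside. Bystander.
- stamp: Small standing rubber stamp with a turned wooden grip, 28 mm across, 54 mm high, on the robot's side of the reader. Origin: centre of its underside. Bystander.
- mug: White round mug with a handle, 76 mm across, 85 mm high, beyond the desk tidy. Origin: centre of its underside. Bystander.
- stapler: Black stapler, 130 x 32 x 50 mm high, at the far edge. Origin: centre of its underside. Bystander.
Not all that is in view belongs to the job. What is meant by the reader is not blue or purple, and is the larger of those in its own colour.

How it is judged:
By the outcome, as a careful person would: the job done as asked, in the order asked, and still so for the second after the job is handed in, while the arm keeps its last pose, push and grip.
It also fails if it takes over 72 s, if anything falls off the work surface, if the arm or the gripper's body presses on something with over 40 N, if the wrist force passes 120 N, or if a joint passes its speed limit or range.

## Working session

There is one attempt and no reset: what is moved stays moved. The work goes in short steps, Python scripts to look and compute and a shell command to move; the robot and the scene stay as the last step left them, time stands still between calls to the robot, and variables do not carry over. Pictures are saved under pics/ and viewed, about 8 in all and at most 12, crops included, and the job is handed in when it is done.

```bash
mkdir -p pics
python3 - <<'E'
from cell import sensors, optics
import cv2,numpy as np
for n in("scene","top"):
    im=optics.capture(n); cv2.imwrite(f"pics/{n}0.png",cv2.resize(im[:,:,::-1],(768,576),interpolation=cv2.INTER_CUBIC)); np.save(f"pics/{n}0.npy",im)
    c=optics.get_calibration(n); print(n,{k:np.round(v,4).tolist() for k,v in c.items()})
s=sensors.read_state(); print(s['time_s'],s['eef_pos'],np.round(s['tool_rot'],4).tolist(),s['width'])
E
```

```text
scene {'fx': 483.4921, 'fy': 483.4921, 'cx': 255.9267, 'cy': 192.9458, 'xyz': [1.297, 0.8024, 0.8049], 'orientation': [[-0.709, 0.4087, -0.5747], [0.7049, 0.3862, -0.595], [-0.0213, -0.8269, -0.5619]]}
top {'fx': 371.1559, 'fy': 371.1559, 'cx': 257.1327, 'cy': 191.037, 'xyz': [0.4477, 0.0433, 1.0589], 'orientation': [[-0.0101, -0.9955, 0.0938], [-0.9999, 0.0106, 0.0056], [-0.0066, -0.0938, -0.9956]]}
0.1 [ 0.24654831 -0.57371967  0.23027498] [[0.3947, -0.9188, -0.0005], [-0.9188, -0.3947, 0.0017], [-0.0018, -0.0002, -1.0]] 0.08543169224647812
```

View pics/top0.png

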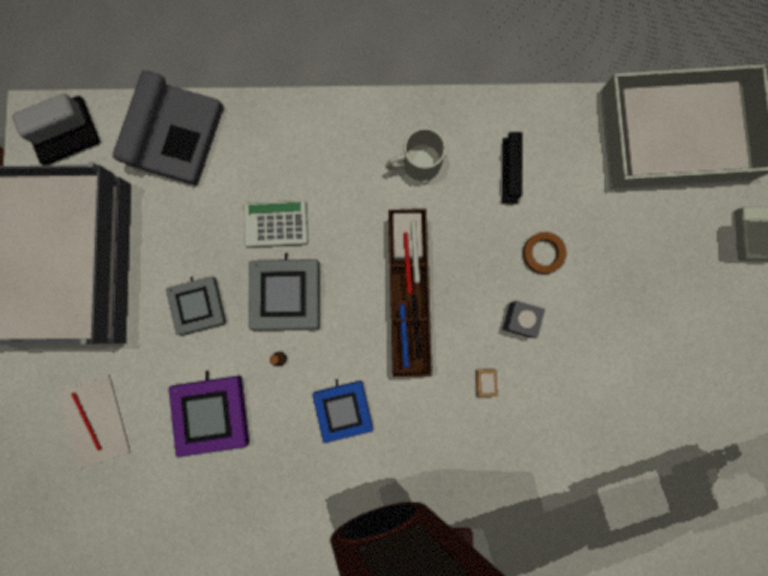

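View pics/scene0.png

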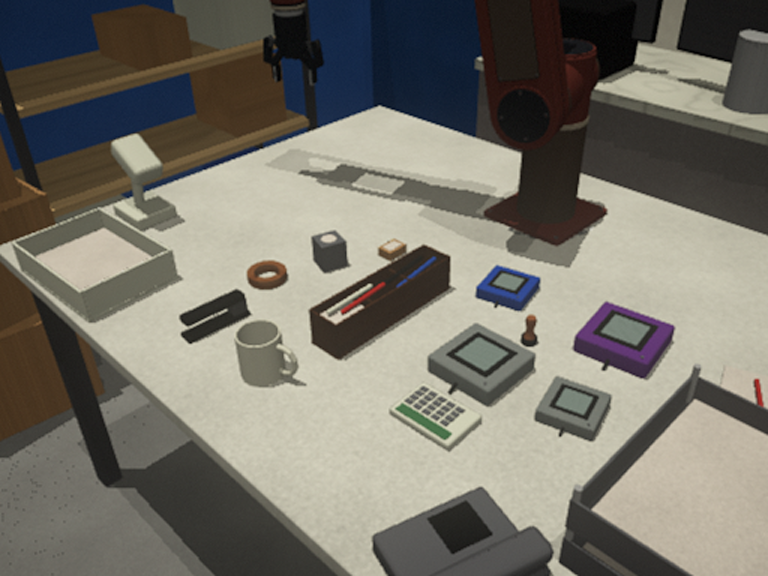

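Top view (768-px scale): cup with its tag at (527,319), large grey reader with its window at (284,294), tidy at (410,292), tape (545,253), clips (487,383), stamp (278,358), calculator (276,224). The small grey, blue and purple readers are decoys.

```bash
cat > h.py <<'E'
import numpy as np,cv2
from cell import sensors,optics
def ray(c,uv,z):
    uv=np.atleast_2d(np.array(uv,float)); R=np.array(c['orientation']);o=np.array(c['xyz'])
    d=np.c_[(uv[:,0]-c['cx'])/c['fx'],(uv[:,1]-c['cy'])/c['fy'],np.ones(len(uv))]@R.T
    z=np.broadcast_to(z,len(uv)); return (o+d*((z-o[2])/d[:,2])[:,None])
def proj(c,P):
    p=(np.atleast_2d(P)-np.array(c['xyz']))@np.array(c['orientation']); return np.c_[c['fx']*p[:,0]/p[:,2]+c['cx'],c['fy']*p[:,1]/p[:,2]+c['cy']]
def fitrect(c,cnt,z):  # rectangle of a contour cast to plane z -> centre,size,angle deg
    P=ray(c,cnt.reshape(-1,2),z)[:,:2]; (x,y),s,a=cv2.minAreaRect((P*1000).astype(np.float32)); return np.round([x,y,*s,a],1)
E
python3 - <<'E'
from h import *
im=np.load('pics/top0.npy');c=optics.get_calibration('top')
h=cv2.cvtColor(im,cv2.COLOR_RGB2HSV)
def crop(n,x0,x1,y0,y1):
    k=im[y0:y1,x0:x1]; cv2.imwrite(n,cv2.resize(k[:,:,::-1],None,fx=8,fy=8,interpolation=cv2.INTER_NEAREST))
a=cv2.resize(im[190:240,325:375][:,:,::-1],(500,500),interpolation=cv2.INTER_NEAREST)
cv2.imwrite('pics/cup.png',a)
g=cv2.cvtColor(im,cv2.COLOR_RGB2GRAY)
def masks(name,m,box,z,minA=30):
    x0,x1,y0,y1=box; k=np.zeros_like(m); k[y0:y1,x0:x1]=m[y0:y1,x0:x1]
    for t in sorted(cv2.findContours(k,cv2.RETR_CCOMP,cv2.CHAIN_APPROX_NONE)[0],key=cv2.contourArea)[::-1][:3]:
        if cv2.contourArea(t)>minA: print(name,cv2.contourArea(t),fitrect(c,t,z))
V=h[:,:,2];S=h[:,:,1]
print(V[205:222:2,335:364:3]); 
masks('reader dark',(V<60).astype(np.uint8),(160,220,165,225),.037)
masks('reader all',(V<135).astype(np.uint8),(160,220,165,225),.037)
masks('tidy',((S>90)&(V<110)).astype(np.uint8),(250,295,130,260),.075)
masks('tape',((S>100)).astype(np.uint8),(345,385,150,185),.02)
masks('clips',((S>90)).astype(np.uint8),(312,338,240,270),.02,5)
masks('tag',(V>150).astype(np.uint8),(343,359,205,220),.06,5)
masks('cup',(V<130).astype(np.uint8),(325,375,190,240),.06)
E
```

```text
[[140  69  27  78  81  81  80  80  90 123]
 [133  47  36  81 102 136 125  84  78  94]
 [132  34  51  82 146 156 156 120  82 113]
 [103  32  67  88 157 157 158 145  80 129]
 [ 96  30  75  84 157 155 160 143  77 148]
 [ 79  27  79  82 150 155 157 124  81 150]
 [ 54  37  81  82 105 153 148  83  84 149]
 [ 48  35  74  79  78  87  82  79 100 152]
 [ 94  75  55  55  67  77  80  78 116 153]]
reader dark 835.5 [5.337e+02 2.392e+02 8.140e+01 8.060e+01 2.000e-01]
reader dark 601.5 [533.8 239.1  70.3  69.4  89.4]
reader all 2375.0 [536.6 235.3 147.7 139.2   0. ]
tidy 1779.0 [531.6   8.  295.   67.8   0.8]
tidy 66.5 [440.9  17.7  76.3   9.    3.3]
tidy 56.0 [442.   -4.7  52.7  11.4   6.3]
tape 571.5 [ 607.9 -249.    76.6   74.2   89.3]
tape 241.5 [ 607.1 -248.2   49.5   48.9   43.9]
clips 206.0 [ 366.2 -133.9   33.2   49.6   88.5]
clips 150.0 [ 364.8 -135.2   30.4   41.2   88.5]
tag 61.5 [ 482.  -201.8   22.5   24.9   43.7]
cup 600.5 [ 477.7 -192.9   71.2   68.8   74. ]
cup 115.0 [ 481.3 -202.4   31.9   32.6   43.8]
```

View pics/cup.png

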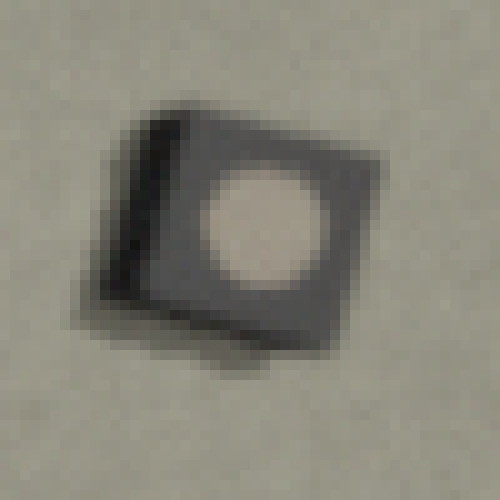

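Close-up: the top face's corners are at about (190,110), (385,155), (330,355), (140,300) at 10 px per image pixel. That gives a yaw of about -14° and a centre near (0.4815,-0.202). The tool can only turn about its vertical axis. So I'll grip the cup near one edge and tip it twice over its bottom edge, in the free direction (−y). First I move above it.

```bash
python3 -m pendant '[[-0.0233,-0.0351,0,0],[-0.0233,-0.0351,0,0],[-0.0233,-0.0351,0,0],[-0.0233,-0.0351,0,0],[-0.0233,-0.0351,0,0],[-0.0233,-0.0351,0,0],[-0.0233,-0.0351,0,0],[-0.0233,-0.0351,0,0],[-0.0233,-0.0351,0,0],[-0.0233,-0.0351,0,0]]'
python3 -m pendant '[[0,0,0,-7.5],[0,0,0,-7.5],[0,0,0,-7.5],[0,0,0,-7.5],[0,0,0,-7.5],[0,0,0,-7.5],[0,0,0,-7.5],[0,0,0,0],[0,0,0,0],[0,0,0,0]]'
python3 - <<'E'
from h import *
s=sensors.read_state(); im=optics.capture('wrist');c=optics.get_calibration('wrist')
np.save('pics/w1.npy',im);cv2.imwrite('pics/w1.png',im[:,:,::-1])
print(s['time_s'],s['q'],np.round(s['tool_rot'],3).tolist(),{k:np.round(v,4).tolist() for k,v in c.items()})
E
```

```text
time_s: 1.1
eef_pos: [0.4805, -0.2109, 0.2255]
tool_rot: [[0.385, -0.923, -0.005], [-0.923, -0.385, 0.007], [-0.008, 0.002, -1.0]]
contact_force: [0.2, -0.4, -0.4]
width: 0.0853
time_s: 2.1
eef_pos: [0.4813, -0.2018, 0.221]
tool_rot: [[0.976, -0.217, -0.012], [-0.217, -0.976, 0.013], [-0.014, -0.01, -1.0]]
contact_force: [-0.0, 0.6, 0.3]
width: 0.0855
2.1 [-31.59703083  -0.37628221 102.67012386   0.29868242  78.66410022
 -19.10147375] [[0.976, -0.217, -0.012], [-0.217, -0.976, 0.013], [-0.014, -0.01, -1.0]] {'fx': 328.9205, 'fy': 328.9205, 'cx': 256.5511, 'cy': 190.799, 'xyz': [0.4981, -0.1381, 0.3641], 'orientation': [[0.9759, -0.2071, -0.069], [-0.2179, -0.9445, -0.2457], [-0.0143, 0.2548, -0.9669]]}
```

View pics/w1.png

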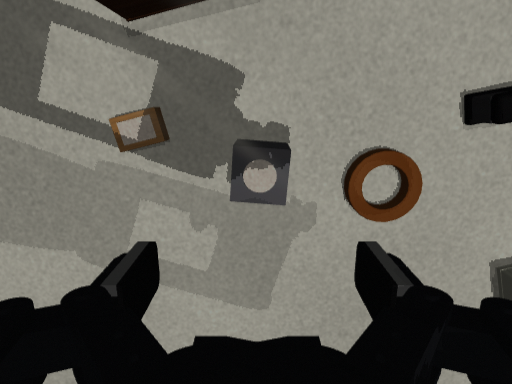

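The wrist view shows the cup's base face at about (232..290, 152..204), with the tag at (260,176). Tape and clips are clear of it.

Run:
```python
from h import *
im=np.load('pics/w1.npy');s=sensors.read_state();c=optics.get_calibration('wrist')
hs=cv2.cvtColor(im,cv2.COLOR_RGB2HSV);k=im[130:215,220:300];print(hs[176,225:300:3,2],hs[140:212:3,240,2],hs[140:212:3,282,2])
g=cv2.cvtColor(im,cv2.COLOR_RGB2GRAY)
for P in ([[233,153],[290,154],[286,204],[231,202]],[[260,176]]): 
    W=ray(c,P,.06)[:,:2]*1000; print(np.round(W,1).tolist(), np.round(W.mean(0),1))
W=ray(c,[[233,153],[290,154],[286,204],[231,202]],.06)[:,:2]
for i,j in((0,1),(3,2),(3,0),(2,1)): d=W[j]-W[i]; print(np.linalg.norm(d),np.degrees(np.arctan2(d[1],d[0])))
```

```text
[143  85  48  36  58  66 144 151 141 152 151 148 152 147 149 149 150 124
  72  71  72  97 141 146 146] [ 50  50  52  49  45  42  38  36  36  36  35  57  66  66  65  65  65  66
  64  64  57 122 126 121] [ 85  25  20  32  35  34  35  36  38  39  71  72  71  71  70  69  68  67
  66  66  66  65 120 130]
[[463.0, -175.3], [514.4, -187.6], [501.3, -234.4], [449.9, -221.1]] [ 482.1 -204.6]
[[482.8, -202.0]] [ 482.8 -202. ]
0.05290718206729957 -13.47468210741752
0.053132317283217434 -14.510887969701452
0.04759257011572509 74.04005815215072
0.04854382225885192 74.34446548479372
```

```bash
python3 -m pendant '[[0.001,0.004,0.015,1],[0.001,0.004,0.015,1],[0,0.004,0.015,0],[0,0.004,0.015,0],[0,0.004,0.015,0],[0,0,0.015,0],[0,0,0.015,0],[0,0,0.015,0],[0,0,0.005,0],[0,0,0,0]]'; python3 -m pendant '[[0,0,0,0],[0,0,0,0],[0,0,0,0],[0,0,0,0],[0,0,0,0],[0,0,0,0],[0,0,0,0],[0,0,0,0],[0,0,0,0],[0,0,0,0]]'
```

```text
time_s: 3.15
eef_pos: [0.4732, -0.2211, 0.0817]
tool_rot: [[0.963, -0.271, -0.017], [-0.27, -0.963, 0.016], [-0.02, -0.011, -1.0]]
contact_force: [1.1, -0.1, 0.1]
width: 0.0854
time_s: 4.15
eef_pos: [0.4751, -0.2225, 0.0848]
tool_rot: [[0.962, -0.272, -0.012], [-0.272, -0.962, 0.013], [-0.015, -0.009, -1.0]]
contact_force: [-0.1, -0.0, 0.6]
width: 0.0856
```

```bash
python3 -m pendant '[[0.001,-0.001,0.008,0],[0.001,-0.001,0.008,0],[0.001,0,0.008,0],[0,0,0.008,0],[0,0,0.008,0],[0,0,0.008,0],[0,0,0.003,0],[0,0,0,0],[0,0,0,0],[0,0,0,0]]'; python3 -m pendant '[[0,0,0,0],[0,0,0,0],[0,0,0,0],[0,0,0,0],[0,0,0,0],[0,0,0,0],[0,0,0,0],[0,0,0,0],[0,0,0,0],[0,0,0,0]]' 1 20
```

```text
time_s: 5.15
eef_pos: [0.4772, -0.2199, 0.0276]
tool_rot: [[0.962, -0.272, -0.014], [-0.272, -0.962, 0.014], [-0.018, -0.01, -1.0]]
contact_force: [-0.0, 0.1, 0.5]
width: 0.0854
time_s: 6.15
eef_pos: [0.4779, -0.2204, 0.0287]
tool_rot: [[0.962, -0.272, -0.013], [-0.272, -0.962, 0.013], [-0.016, -0.009, -1.0]]
contact_force: [-0.3, 0.7, 0.0]
width: 0.0538
```

```bash
python3 -m pendant '[[0,0,0.002,0],[0,0.004,0.002,0],[0,0.004,0.002,0],[0,0.004,0.002,0],[0,0.004,0.002,0],[0,0.004,0.002,0],[0,0.004,0.002,0],[0,0.004,0.002,0],[0,0,0.001,0],[0,0,0,0]]'
python3 - <<'E'
from h import *
im=optics.capture('scene');cv2.imwrite('pics/s2.png',cv2.resize(im[120:220,170:300][:,:,::-1],None,fx=5,fy=5,interpolation=cv2.INTER_CUBIC))
E
```

```text
time_s: 7.15
eef_pos: [0.4728, -0.2432, 0.0237]
tool_rot: [[0.963, -0.27, -0.012], [-0.269, -0.963, 0.022], [-0.018, -0.018, -1.0]]
contact_force: [0.2, 0.2, -0.6]
width: 0.0536
```

View pics/s2.png

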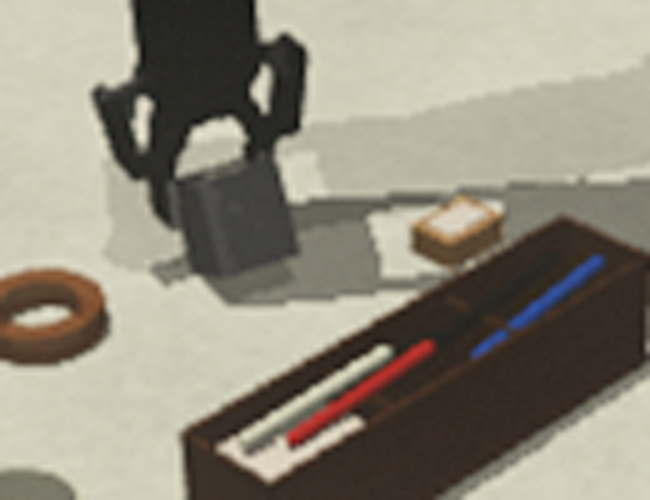

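The scene crop shows the cup leaning about its far bottom edge (lifted lower edge and shadow at ~(230,290)), so the tipping works. I continue the arc.

```bash
python3 -m pendant '[[0,0.0035,0.0015,0],[0,0.0035,0.0015,0],[0,0.0037,0.0022,0],[0,0.0037,0.0022,0],[0,0.0035,0.0025,0],[0,0.0035,0.0025,0],[0,0.002,0.002,0],[0,0.002,0.001,0],[0,0,0,0],[0,0,0,0]]'
python3 - <<'E'
from h import *
im=optics.capture('scene');a=cv2.resize(im[110:210,170:300][:,:,::-1],None,fx=4,fy=4,interpolation=cv2.INTER_CUBIC)
cv2.imwrite('pics/s3.png',a)
E
```

```text
time_s: 8.2
eef_pos: [0.4674, -0.266, 0.0099]
tool_rot: [[0.963, -0.269, -0.01], [-0.268, -0.963, 0.028], [-0.017, -0.024, -1.0]]
contact_force: [-0.8, 1.2, 3.7]
width: 0.054
```

View pics/s3.png

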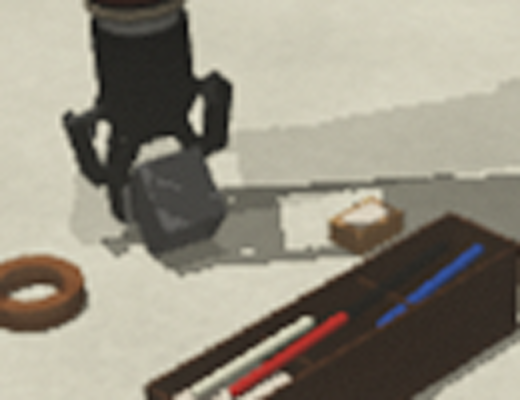

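Cup leaning at roughly 50° or more about its far edge. A little further, then I release so it settles on its side.

```bash
python3 -m pendant '[[0,0.003,0.002,0],[0,0.002,0.002,0],[0,0,0,0],[0,0,0,0],[0,0,0,0],[0,0,0,0],[0,0,0,0],[0,0,0,0],[0,0,0,0],[0,0,0,0]]'; python3 -m pendant '[[0,0,0,0],[0,0,0,0],[0,0,0,0],[0,0,0,0],[0,0,0,0],[0,0,-0.02,0],[0,0,-0.02,0],[0,0,-0.02,0],[0,0,-0.02,0],[0,0,-0.02,0]]' 0
python3 - <<'E'
from h import *
im=optics.capture('scene');a=cv2.resize(im[110:210,170:300][:,:,::-1],None,fx=4,fy=4,interpolation=cv2.INTER_CUBIC)
s=sensors.read_state(); im=optics.capture('wrist');c=optics.get_calibration('wrist')
np.savez('pics/w4.npz',im=im,o=c['orientation'],x=c['xyz'])
b=cv2.resize(im[:,:,::-1],(520,390)); cv2.imwrite('pics/s4.png',np.vstack([a[:200+60],b[:340]]))
E
```

```text
time_s: 9.25
eef_pos: [0.4664, -0.2708, 0.0063]
tool_rot: [[0.963, -0.268, -0.009], [-0.267, -0.963, 0.028], [-0.017, -0.025, -1.0]]
contact_force: [-0.8, 1.9, 4.9]
width: 0.0538
time_s: 10.25
eef_pos: [0.4638, -0.2722, 0.1036]
tool_rot: [[0.963, -0.268, -0.017], [-0.268, -0.963, 0.032], [-0.026, -0.026, -0.999]]
contact_force: [0.3, -0.8, -0.3]
width: 0.0858
```

View pics/s4.png

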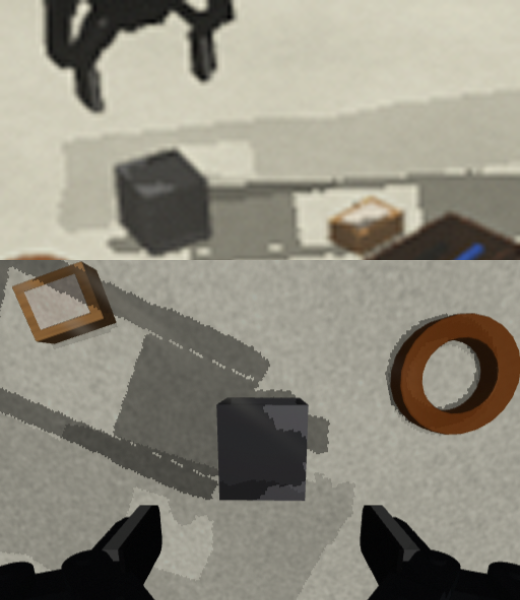

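The tag is no longer on top, so the cup lies on its side. In the wrist view its top face spans about (218..308, 405..500) in the composite. I check the size and pose.

Run:
```python
from h import *
c=optics.get_calibration('wrist');s=sensors.read_state();print(s['eef_pos'])
d=np.load('pics/w4.npz');c['orientation'],c['xyz']=d['o'],d['x'];im=d['im']
g=cv2.cvtColor(im,cv2.COLOR_RGB2GRAY)
print(g[120:160:2,255].tolist(),g[225:250:2,255].tolist(),g[190,205:230:2].tolist(),g[190,290:320:2].tolist())
m=(g<75).astype(np.uint8);m[:132]=0;m[245:]=0;m[:,:208]=0;m[:,312:]=0
Q=np.array([[218,405],[308,405],[306,500],[220,500]])-[0,260];Q=Q/1.0156
W=ray(c,Q,.054)[:,:2]*1000;print(np.round(W,1).tolist(),W.mean(0))
for i,j in((0,1),(3,2),(3,0),(2,1)): e=W[j]-W[i]; print(np.linalg.norm(e),np.degrees(np.arctan2(e[1],e[0])))
```

```text
[ 0.465881   -0.2738825   0.10611312]
[160, 158, 159, 165, 127, 103, 102, 99, 48, 42, 43, 39, 45, 47, 49, 50, 50, 51, 50, 48] [29, 30, 29, 30, 28, 52, 125, 129, 135, 138, 140, 139, 137] [92, 94, 94, 94, 94, 41, 38, 39, 39, 39, 39, 39, 39] [42, 43, 43, 44, 43, 43, 149, 158, 161, 145, 160, 92, 94, 146, 147]
[[453.3, -224.4], [503.9, -238.4], [488.8, -295.4], [436.8, -281.4]] [ 470.70793075 -259.88079089]
52.52784152898821 -15.466849266522452
53.87623827059874 -15.125995555591105
59.340475975980794 73.86829877601456
59.019649938975554 75.17279967943037
```

It measures 54 × 59 mm on top, so it is on its side, centred at (0.4707,-0.2599) with yaw -15.2°. The base faces −y. I now grip near the base end for the second tip.

```bash
python3 -m pendant '[[0.001,0.003,0.01,0],[0.001,0.003,0.01,0],[0.001,0.003,0.012,0],[0,0,0.012,0],[0,0,0.012,0],[0,0,0.012,0],[0,0,0.01,0],[0,0,0.002,0],[0,0,0,0],[0,0,0,0]]'; python3 -m pendant '[[0,0,0,0],[0,0,0,0],[0,0,0,0],[0,0,0,0],[0,0,0,0],[0,0,0,0],[0,0,0,0],[0,0,0,0],[0,0,0,0],[0,0,0,0]]'
```

```text
time_s: 11.35
eef_pos: [0.4606, -0.278, 0.011]
tool_rot: [[0.963, -0.269, -0.022], [-0.268, -0.963, 0.036], [-0.031, -0.029, -0.999]]
contact_force: [-0.3, 0.8, 1.4]
width: 0.0852
time_s: 12.35
eef_pos: [0.4625, -0.2795, 0.0138]
tool_rot: [[0.963, -0.268, -0.018], [-0.268, -0.963, 0.033], [-0.026, -0.027, -0.999]]
contact_force: [-0.4, 0.2, 0.5]
width: 0.0853
```

```bash
python3 -m pendant '[[0.001,0.001,-0.004,0],[0.001,0,-0.004,0],[0,0,0,0],[0,0,0,0],[0,0,0,0],[0,0,0,0],[0,0,0,0],[0,0,0,0],[0,0,0,0],[0,0,0,0]]'; python3 -m pendant '[[0,0,0,0],[0,0,0,0],[0,0,0,0],[0,0,0,0],[0,0,0,0],[0,0,0,0],[0,0,0,0],[0,0,0,0],[0,0,0,0],[0,0,0,0]]' 1 20
```

```text
time_s: 13.35
eef_pos: [0.4645, -0.2813, 0.0224]
tool_rot: [[0.963, -0.268, -0.018], [-0.268, -0.963, 0.033], [-0.026, -0.027, -0.999]]
contact_force: [0.3, -0.2, 0.2]
width: 0.0855
time_s: 14.35
eef_pos: [0.4645, -0.2814, 0.0225]
tool_rot: [[0.963, -0.268, -0.018], [-0.268, -0.963, 0.032], [-0.026, -0.027, -0.999]]
contact_force: [-0.5, 0.4, 1.3]
width: 0.0539
```

```bash
python3 -m pendant '[[0,0,0.002,0],[0,0.0035,0.0015,0],[0,0.0035,0.0015,0],[0,0.0035,0.0015,0],[0,0.0035,0.0015,0],[0,0.0035,0.0015,0],[0,0.0035,0.0015,0],[0,0,0,0],[0,0,0,0],[0,0,0,0]]'; python3 -m pendant '[[0,0.0035,0.0015,0],[0,0.0035,0.0015,0],[0,0.0035,0.0018,0],[0,0.003,0.002,0],[0,0.003,0.002,0],[0,0.002,0.002,0],[0,0,0,0],[0,0,0,0],[0,0,0,0],[0,0,0,0]]'
python3 - <<'E'
from h import *
im=optics.capture('scene');cv2.imwrite('pics/s5.png',cv2.resize(im[110:210,150:290][:,:,::-1],None,fx=4,fy=4,interpolation=cv2.INTER_CUBIC))
E
```

```text
time_s: 15.35
eef_pos: [0.462, -0.2969, 0.0207]
tool_rot: [[0.964, -0.267, -0.015], [-0.266, -0.963, 0.042], [-0.026, -0.036, -0.999]]
contact_force: [-1.0, 0.1, 1.4]
width: 0.0536
time_s: 16.35
eef_pos: [0.458, -0.3119, 0.0137]
tool_rot: [[0.964, -0.265, -0.016], [-0.264, -0.963, 0.049], [-0.028, -0.043, -0.999]]
contact_force: [-1.3, 0.7, 2.1]
width: 0.0538
```

View pics/s5.png

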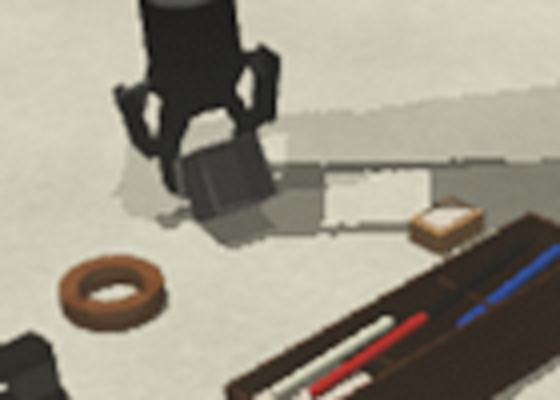

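The cup leans about 45° (near face tilted, lower edge lifted at ~(230,240)). I continue the arc, release and look.

```bash
python3 -m pendant '[[0,0.004,0.0015,0],[0,0.004,0.002,0],[0,0.0035,0.002,0],[0,0.003,0.002,0],[0,0.003,0.001,0],[0,0,0,0],[0,0,0,0],[0,0,0,0],[0,0,0,0],[0,0,0,0]]'; python3 -m pendant '[[0,0,0,0],[0,0,0,0],[0,0,0,0],[0,0,0,0],[0,0,0,0],[0,0,-0.02,0],[0,0,-0.02,0],[0,0,-0.02,0],[0,0,-0.02,0],[0,0,-0.02,0]]' 0
python3 - <<'E'
from h import *
im=optics.capture('scene');a=cv2.resize(im[110:175,150:280][:,:,::-1],None,fx=4,fy=4,interpolation=cv2.INTER_CUBIC)
s=sensors.read_state(); im=optics.capture('wrist');c=optics.get_calibration('wrist')
np.savez('pics/w6.npz',im=im,o=c['orientation'],x=c['xyz']);print(s['eef_pos'],np.round(s['tool_rot'],3).tolist())
b=cv2.resize(im[:,:,::-1],(520,390)); cv2.imwrite('pics/s6.png',np.vstack([a,b[:340]]))
E
```

```text
time_s: 17.4
eef_pos: [0.4547, -0.3275, 0.0053]
tool_rot: [[0.964, -0.264, -0.013], [-0.263, -0.963, 0.052], [-0.026, -0.047, -0.999]]
contact_force: [-1.0, 2.0, 3.5]
width: 0.054
time_s: 18.4
eef_pos: [0.4524, -0.3305, 0.1024]
tool_rot: [[0.964, -0.265, -0.022], [-0.263, -0.963, 0.058], [-0.036, -0.05, -0.998]]
contact_force: [0.5, 0.3, -0.1]
width: 0.0855
[ 0.45431448 -0.33235292  0.10635906] [[0.964, -0.264, -0.017], [-0.263, -0.963, 0.054], [-0.031, -0.047, -0.998]]
```

View pics/s6.png

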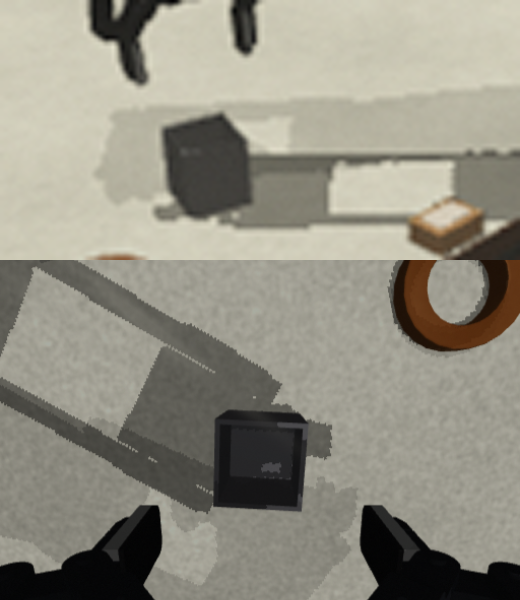

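The cup stands mouth-up: the wrist view shows the open square rim with corners near (217,421), (307,424), (301,510), (214,507) in the composite. I locate it for the final grip.

Run:
```python
from h import *
c=optics.get_calibration('wrist');s=sensors.read_state();p=s['eef_pos'];R=np.array(s['tool_rot']);print(p)
d=np.load('pics/w6.npz');c['orientation'],c['xyz']=d['o'],d['x']
Q=(np.array([[217,421],[307,424],[301,510],[214,507]])-[0,260])/1.0156
W=ray(c,Q,.06)[:,:2]*1000;m=W.mean(0);print(np.round(W,1).tolist(),m)
for i,j in((0,1),(3,2),(3,0),(2,1)): e=W[j]-W[i]; print(np.linalg.norm(e),np.degrees(np.arctan2(e[1],e[0])))
# TCP target so that grasp line passes the cup axis at z=.044, TCP z .025
t=np.array([*(m/1000),.044])+R[:,2]*.019; print('tcp target',t,'shift tool',R.T@(t-p))
```

```text
[ 0.45440721 -0.33246828  0.10506627]
[[439.2, -290.1], [488.5, -305.2], [472.7, -355.1], [422.1, -339.9]] [ 455.60575308 -322.56288015]
51.540350681051024 -17.0098632049875
52.850111639756825 -16.71404118443135
52.625481333439815 71.0387415182169
52.3243235399682 72.46131502485349
tcp target [ 0.45528312 -0.32155357  0.02502957] shift tool [ 0.00040449 -0.0070035   0.08047707]
```

```bash
python3 -m pendant '[[0,-0.003,0.012,1],[0,-0.002,0.014,1],[0,-0.002,0.014,0],[0,0,0.014,0],[0,0,0.012,0],[0,0,0.004,0],[0,0,0,0],[0,0,0,0],[0,0,0,0],[0,0,0,0]]'; python3 -m pendant '[[0,0,0,0],[0,0,0,0],[0,0,0,0],[0,0,0,0],[0,0,0,0],[0,0,0,0],[0,0,0,0],[0,0,0,0],[0,0,0,0],[0,0,0,0]]'
```

```text
time_s: 19.5
eef_pos: [0.4514, -0.3173, 0.0223]
tool_rot: [[0.953, -0.301, -0.025], [-0.299, -0.952, 0.061], [-0.042, -0.05, -0.998]]
contact_force: [1.2, -0.8, 1.4]
width: 0.0856
time_s: 20.5
eef_pos: [0.4526, -0.3185, 0.0244]
tool_rot: [[0.953, -0.301, -0.022], [-0.3, -0.952, 0.058], [-0.038, -0.049, -0.998]]
contact_force: [-0.7, -0.5, 0.9]
width: 0.0854
```

```bash
python3 -m pendant '[[0.0035,0.002,0,0],[0,0,0,0],[0,0,0,0],[0,0,0,0],[0,0,0,0],[0,0,0,0],[0,0,0,0],[0,0,0,0],[0,0,0,0],[0,0,0,0]]'; python3 -m pendant '[[0,0,0,0],[0,0,0,0],[0,0,0,0],[0,0,0,0],[0,0,0,0],[0,0,0,0],[0,0,0,0],[0,0,0,0],[0,0,0,0],[0,0,0,0]]' 1 20;  python3 -m pendant '[[0,0,-0.003,0],[0,0,-0.0005,-8],[0,0,-0.0005,-8.5],[0,0,0,0],[0,0,0,0],[0,0,0,0],[0,0,0,0],[0,0,0,0],[0,0,0,0],[0,0,0,0]]'
```

```text
time_s: 21.5
eef_pos: [0.4555, -0.3217, 0.024]
tool_rot: [[0.953, -0.301, -0.022], [-0.3, -0.952, 0.058], [-0.039, -0.049, -0.998]]
contact_force: [0.5, -0.3, -1.1]
width: 0.0853
time_s: 22.5
eef_pos: [0.4557, -0.3219, 0.0243]
tool_rot: [[0.953, -0.301, -0.022], [-0.3, -0.952, 0.058], [-0.038, -0.048, -0.998]]
contact_force: [0.0, 0.2, 0.8]
width: 0.054
time_s: 23.5
eef_pos: [0.4548, -0.3212, 0.0276]
tool_rot: [[1.0, -0.02, -0.024], [-0.019, -0.998, 0.059], [-0.025, -0.059, -0.998]]
contact_force: [-0.5, -0.4, -1.5]
width: 0.054
```

Lifted 3 mm and turned square to the world axes. I set it down flat, release and re-grip, so the cup is level about the jaw axis despite the tool's accumulated tilt.

```bash
python3 -m pendant '[[0,0,0.004,-1],[0,0,0,0],[0,0,0,0],[0,0,0,0],[0,0,0,0],[0,0,0,0],[0,0,0,0],[0,0,0,0],[0,0,0,0],[0,0,0,0]]'; python3 -m pendant '[[0,0,0,0],[0,0,0,0],[0,0,0,0],[0,0,0,0],[0,0,0,0],[0,0,0,0],[0,0,0,0],[0,0,0,0],[0,0,0,0],[0,0,0,0]]' 0.2;  python3 -m pendant '[[0,0,0,0],[0,0,0,0],[0,0,0,0],[0,0,0,0],[0,0,0,0],[0,0,0,0],[0,0,0,0],[0,0,0,0],[0,0,0,0],[0,0,0,0]]' 1 40
```

```text
time_s: 24.5
eef_pos: [0.4553, -0.3215, 0.024]
tool_rot: [[1.0, -0.001, -0.022], [0.0, -0.998, 0.058], [-0.023, -0.058, -0.998]]
contact_force: [-0.2, 1.0, 0.8]
width: 0.0541
time_s: 25.5
eef_pos: [0.4554, -0.3215, 0.0239]
tool_rot: [[1.0, -0.001, -0.022], [0.0, -0.998, 0.058], [-0.022, -0.058, -0.998]]
contact_force: [-0.6, 0.8, 0.2]
width: 0.0685
time_s: 26.5
eef_pos: [0.4556, -0.3218, 0.0242]
tool_rot: [[1.0, -0.001, -0.022], [0.0, -0.998, 0.058], [-0.022, -0.058, -0.998]]
contact_force: [0.1, 1.0, 0.5]
width: 0.0536
```

```bash
python3 -m pendant '[[0,0,-0.04,0],[0,0,-0.04,0],[0,0,-0.04,0],[0,0,-0.02,0],[0,0,0,0],[0,0,0,0],[0,0,0,0],[0,0,0,0],[0,0,0,0],[0,0,0,0]]'
```

```text
time_s: 27.5
eef_pos: [0.4536, -0.325, 0.1575]
tool_rot: [[0.999, -0.002, -0.036], [0.001, -0.997, 0.071], [-0.036, -0.071, -0.997]]
contact_force: [0.6, -0.8, -1.9]
width: 0.0535
```

```bash
python3 -m pendant '[[0.005,-0.03,0,0],[0.007,-0.045,0,0],[0.007,-0.045,0,0],[0.007,-0.045,0,0],[0.007,-0.045,0,0],[0.007,-0.045,0,0],[0.007,-0.045,0,0],[0.007,-0.045,0,0],[0.007,-0.045,0,0],[0.005,-0.03,0,0]]';python3 -m pendant '[[0.002,-0.01,0,0],[0,0,0,0],[0,0,0,0],[0,0,0,0],[0,0,0,0],[0,0,0,0],[0,0,0,0],[0,0,0,0],[0,0,0,0],[0,0,0,0]]'
python3 - <<'E'
from h import *
s=sensors.read_state(); im=optics.capture('wrist');c=optics.get_calibration('wrist');print(s['eef_pos'])
np.savez('pics/w7.npz',im=im,o=c['orientation'],x=c['xyz']);cv2.imwrite('pics/w7.png',im[:,:,::-1])
E
```

```text
time_s: 28.5
eef_pos: [0.5204, 0.1056, 0.1808]
tool_rot: [[0.999, -0.012, -0.041], [-0.009, -0.997, 0.074], [-0.042, -0.073, -0.996]]
contact_force: [0.9, -0.8, -1.3]
width: 0.0532
time_s: 29.5
eef_pos: [0.5217, 0.1135, 0.1797]
tool_rot: [[0.999, -0.013, -0.044], [-0.01, -0.997, 0.072], [-0.045, -0.072, -0.996]]
contact_force: [0.1, 0.3, -1.6]
width: 0.0532
[0.52168764 0.11354774 0.17974274]
```

View pics/w7.png

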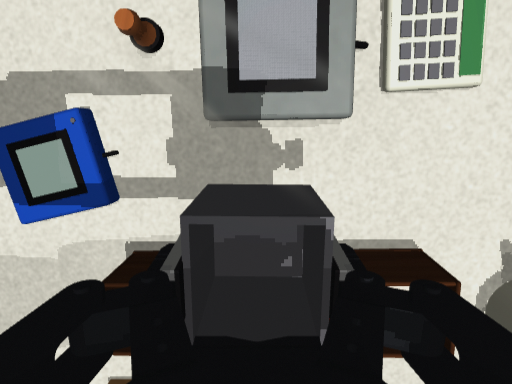

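The wrist view shows the reader ahead, its window frame at about x 225–327 with the bottom edge at row 92 and the bottom of its body at row 118. The blue decoy is at left and the tidy is below. The tool has picked up some tilt: 2.6° along the jaw axis. I check the geometry before pressing the cup flat in the free gap to square it.

Run:
```python
from h import *
c=optics.get_calibration('wrist');d=np.load('pics/w7.npz');c['orientation'],c['xyz']=d['o'],d['x'];im=d['im']
print('window frame bottom corners',np.round(ray(c,[[225,92],[327,92]],.037)*1000,1).tolist())
print('reader bottom',np.round(ray(c,[[206,118],[353,118]],.037)*1000,1).tolist())
print('blue right corner',np.round(ray(c,[[118,200],[108,140]],.03)*1000,1).tolist(),'tidy edge',np.round(ray(c,[[135,251],[420,251]],.075)*1000,1).tolist())
t=np.load('pics/top0.npy');ct=optics.get_calibration('top')
h=cv2.cvtColor(t,cv2.COLOR_RGB2HSV)[175:215,165:215]
m=(h[:,:,2]<60).astype(np.uint8)
n=max(cv2.findContours(m,cv2.RETR_CCOMP,cv2.CHAIN_APPROX_NONE)[0],key=cv2.contourArea)+[165,175]
print('frame top',fitrect(ct,n,.037))
hw=cv2.cvtColor(im,cv2.COLOR_RGB2GRAY);
for r in (40,70): print(np.where(np.abs(np.diff(hw[r,195:365].astype(int)))>25)[0]+195)
```

```text
window frame bottom corners [[489.9, 198.6, 37.0], [576.0, 197.3, 37.0]]
reader bottom [[472.7, 177.2, 37.0], [598.5, 175.7, 37.0]]
blue right corner [[384.6, 102.8, 30.0], [380.6, 158.8, 30.0]] tidy edge [[416.8, 69.9, 75.0], [646.5, 71.6, 75.0]]
frame top [5.337e+02 2.392e+02 8.140e+01 8.060e+01 2.000e-01]
[199 225 237 238 315 316 328 358 360]
[200 226 238 239 315 327 328 353 354]
```

Reader glass centre is about (0.533, 0.240), from both views, and yaw is ≈0. The gap between tidy and reader spans y 0.042–0.176, so there is room to touch the cup down there at y≈0.11.

```bash
python3 -m pendant '[[0.003,0.005,0.012,0],[0.003,0.005,0.018,0],[0,0.005,0.018,0],[0,0,0.018,0],[0,0,0.018,0],[0,0,0.018,0],[0,0,0.018,0],[0,0,0.012,0],[0,0,0,0],[0,0,0,0]]'; python3 -m pendant '[[0,0,0,0],[0,0,0,0],[0,0,0,0],[0,0,0,0],[0,0,0,0],[0,0,0,0],[0,0,0,0],[0,0,0,0],[0,0,0,0],[0,0,0,0]]'
```

```text
time_s: 30.55
eef_pos: [0.521, 0.1061, 0.0358]
tool_rot: [[0.999, -0.012, -0.046], [-0.009, -0.997, 0.071], [-0.047, -0.07, -0.996]]
contact_force: [0.1, -0.2, -0.2]
width: 0.0535
time_s: 31.55
eef_pos: [0.5243, 0.106, 0.0396]
tool_rot: [[0.999, -0.011, -0.039], [-0.009, -0.997, 0.071], [-0.039, -0.071, -0.997]]
contact_force: [0.5, -0.0, -1.6]
width: 0.0536
```

```bash
python3 -m pendant '[[0,0,0.005,0],[0,0,0.005,0],[0,0,0.004,0],[0,0,0.003,0],[0,0,0.003,0],[0,0,0.003,0],[0,0,0.003,0],[0,0,0.003,0],[0,0,0.003,0],[0,0,0.003,0]]'
```

```text
time_s: 32.55
eef_pos: [0.5244, 0.1074, 0.0247]
tool_rot: [[0.999, -0.009, -0.046], [-0.006, -0.998, 0.068], [-0.047, -0.068, -0.997]]
contact_force: [-12.4, -3.0, 28.2]
width: 0.0538
```

```bash
python3 -m pendant '[[-0.003,0,0.002,0],[-0.003,0,0.002,0],[-0.003,0,0.002,0],[-0.003,0,0.002,0],[-0.003,0,0.002,0],[-0.003,0,0.002,0],[-0.003,0,0.002,0],[-0.003,0,0.002,0],[-0.003,0,0.002,0],[-0.003,0,0.002,0]]'
```

```text
time_s: 33.55
eef_pos: [0.5218, 0.1075, 0.0247]
tool_rot: [[1.0, -0.006, 0.012], [-0.007, -0.998, 0.066], [0.011, -0.066, -0.998]]
contact_force: [2.4, -1.3, 11.1]
width: 0.0537
```

The dragging press levelled the jaw axis: roll is now +0.6°, from −2.6°. I release and re-grip to zero the pitch as well.

```bash
python3 -m pendant '[[0,0,0,0],[0,0,0,0],[0,0,0,0],[0,0,0,0],[0,0,0,0],[0,0,0,0],[0,0,0,0],[0,0,0,0],[0,0,0,0],[0,0,0,0]]' 0.2;  python3 -m pendant '[[0,0,0,0],[0,0,0,0],[0,0,0,0],[0,0,0,0],[0,0,0,0],[0,0,0,0],[0,0,0,0],[0,0,0,0],[0,0,0,0],[0,0,0,0]]' 1 40
```

```text
time_s: 34.55
eef_pos: [0.5202, 0.1077, 0.0227]
tool_rot: [[1.0, -0.006, 0.008], [-0.007, -0.998, 0.066], [0.008, -0.066, -0.998]]
contact_force: [0.4, 0.6, -0.3]
width: 0.0685
time_s: 35.55
eef_pos: [0.5206, 0.1077, 0.023]
tool_rot: [[1.0, -0.006, 0.009], [-0.007, -0.998, 0.066], [0.009, -0.066, -0.998]]
contact_force: [0.5, 0.8, -0.1]
width: 0.0534
```

```bash
python3 -m pendant '[[0,0,-0.006,0],[0,0,-0.01,0],[0,0,-0.01,0],[0,0,-0.01,0],[0,0,-0.01,0],[0,0,-0.01,0],[0,0,-0.01,0],[0,0,-0.006,0],[0,0,0,0],[0,0,0,0]]'; python3 -m pendant '[[0.0015,-0.01,0,0],[0.0015,-0.015,0,0],[0.0015,-0.015,0,0],[0.0015,-0.015,0,0],[0.0015,-0.015,0,0],[0.0015,-0.015,0,0],[0.0015,-0.015,0,0],[0.0015,-0.01,0,0],[0,-0.005,0,0],[0,0,0,0]]'
```

```text
time_s: 36.55
eef_pos: [0.5201, 0.1024, 0.1025]
tool_rot: [[1.0, -0.006, 0.011], [-0.007, -0.998, 0.066], [0.01, -0.066, -0.998]]
contact_force: [0.1, -0.1, -1.4]
width: 0.0536
time_s: 37.55
eef_pos: [0.5306, 0.2297, 0.1067]
tool_rot: [[1.0, -0.005, 0.003], [-0.005, -0.998, 0.067], [0.003, -0.067, -0.998]]
contact_force: [-0.3, -0.4, -1.4]
width: 0.0534
```

Run:
```python
from h import *
s=sensors.read_state();p=s['eef_pos'];print(p,np.round(s['tool_rot'],3).tolist())
im=optics.capture('wrist');c=optics.get_calibration('wrist');t=optics.capture('top')
np.savez('pics/w8.npz',im=im,t=t,o=c['orientation'],x=c['xyz'],p=p)
a=cv2.resize(im[:,:,::-1],(512,384));b=cv2.resize(t[155:235,150:230][:,:,::-1],(288,288),interpolation=cv2.INTER_NEAREST)
o=np.zeros((384,800,3),np.uint8);o[:,:512]=a;o[:288,512:]=b;cv2.imwrite('pics/s8.png',o)
```

```text
[0.53058973 0.22969318 0.10666465] [[1.0, -0.005, 0.003], [-0.005, -0.998, 0.067], [0.003, -0.067, -0.998]]
```

View pics/s8.png

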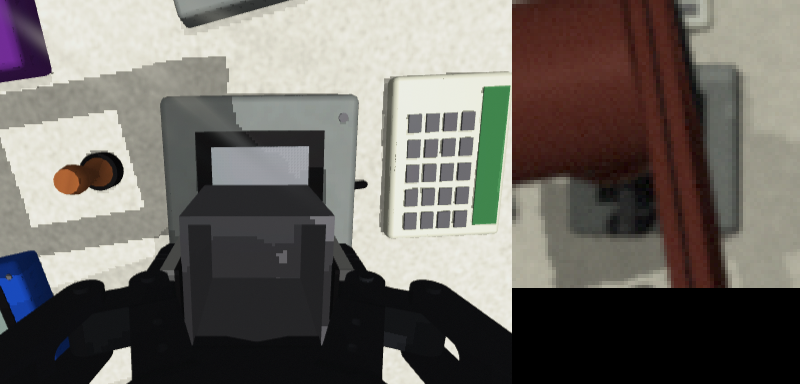

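The wrist view shows the reader's frame top edge at row 131 (x 196–324), the window's top edge at row 147 (x 211–309), and the body's top edge at row 96 (163–357). The cup's base far edge is at row 186 (207–312) and its rim far edge at row 217 (181–332).

Run:
```python
from h import *
d=np.load('pics/w8.npz');c=optics.get_calibration('wrist');c['orientation'],c['xyz']=d['o'],d['x'];im=d['im'];p=d['p']
g=cv2.cvtColor(im,cv2.COLOR_RGB2GRAY).astype(int)
ed=lambda v,o,t=15:[(int(i+o),int(v[i+1]-v[i])) for i in np.where(np.abs(np.diff(v))>t)[0]]
for r in(140,155,175):print('row',r,ed(g[r,150:370],150,20))
for r in(190,205,217,225,300):print('cuprow',r,ed(g[r,170:345],170,10))
for col in(205,230,290,315):print('col',col,ed(g[90:235,col],90,12))
pr=lambda n,P,z:print(n,np.round(ray(c,P,z)[:,:2]*1000,1).tolist())
pr('body far',[[163,96],[357,96]],.037);pr('frame far',[[196,131],[324,131]],.037);pr('win far',[[211,147],[309,147]],.037)
zb=p[2]-.023;pr('base far',[[207.5,185.5],[311.5,185.5]],zb);pr('rim far',[[181,217],[333,217]],zb+.06);pr('tcp',proj(c,p),p[2]);print(p*1000)
```

```text
row 140 [(161, -49), (162, -23), (194, -46), (195, -25), (323, 79), (324, 32), (356, 97)]
row 155 [(162, -50), (163, -23), (195, -47), (210, 99), (211, 40), (307, -26), (308, -90), (323, 110), (355, 59), (356, 47)]
row 175 [(164, -72), (196, -49), (211, 139), (307, -71), (308, -65), (322, 50), (323, 21), (325, 59), (354, 60), (355, 42)]
cuprow 190 [(195, -18), (196, -14), (197, -35), (199, 20), (312, -14), (322, 68), (325, 58)]
cuprow 205 [(186, -14), (187, -22), (324, 28), (325, 75)]
cuprow 217 [(178, -23), (309, 52), (334, 30)]
cuprow 225 [(178, -12), (187, -23), (210, 17), (293, -14), (325, 73), (333, 14), (334, 17)]
cuprow 300 [(182, 18), (183, 21), (190, -11), (322, 11), (329, -28), (330, -12)]
col 205 [(94, -29), (95, -33), (130, -25), (131, -31), (184, 15), (215, 18), (224, -14)]
col 230 [(92, -49), (93, -32), (94, -42), (95, -31), (130, -20), (131, -14), (146, 99), (147, 26), (183, -21), (184, -62), (185, -35), (215, 18)]
col 290 [(92, -50), (93, -60), (94, -35), (95, 26), (96, 17), (129, -60), (130, -47), (145, 77), (146, 47), (183, -38), (184, -53), (185, -19), (215, 17)]
col 315 [(92, -51), (93, -70), (94, -13), (95, 21), (129, -61), (130, -49), (166, -13), (193, 13), (215, 60), (216, 17), (223, -39), (224, -35)]
body far [[472.6, 304.3], [595.5, 303.6]]
frame far [[492.5, 282.4], [575.3, 281.9]]
win far [[501.9, 272.0], [565.9, 271.6]]
base far [[505.7, 255.2], [560.2, 254.8]]
rim far [[505.1, 255.3], [557.6, 255.0]]
tcp [[530.6, 229.7]]
[530.58973005 229.69318131 106.66465328]
```

Window (64.0 mm wide, as it must be): centre (533.9, 239.8), yaw −0.35°. Cup: centre (531.2, 228.0), yaw about −0.35°. I need about +2.6 mm in x, +11.8 mm in y and −32 mm in z, done in two steps.

```bash
python3 -m pendant '[[0.0013,-0.005,0.004,0],[0.0013,-0.005,0.005,0],[0,0,0.005,0],[0,0,0.005,0],[0,0,0,0],[0,0,0,0],[0,0,0,0],[0,0,0,0],[0,0,0,0],[0,0,0,0]]'
```

```text
time_s: 38.65
eef_pos: [0.5337, 0.2386, 0.0864]
tool_rot: [[1.0, -0.009, 0.003], [-0.009, -0.998, 0.066], [0.002, -0.066, -0.998]]
contact_force: [0.1, -0.6, -2.6]
width: 0.0538
```

```bash
python3 -m pendant '[[-0.0005,-0.002,0.003,-0.2],[0,0,0.004,0],[0,0,0.003,0],[0,0,0,0],[0,0,0,0],[0,0,0,0],[0,0,0,0],[0,0,0,0],[0,0,0,0],[0,0,0,0]]'
python3 - <<'E'
from h import *
s=sensors.read_state();p=np.array(s['eef_pos']);print(p)
im=optics.capture('wrist');c=optics.get_calibration('wrist');np.savez('pics/w9.npz',im=im,o=c['orientation'],x=c['xyz'],p=p)
g=cv2.cvtColor(im,cv2.COLOR_RGB2GRAY).astype(int)
ed=lambda v,o,t=15:[(int(i+o),int(v[i+1]-v[i])) for i in np.where(np.abs(np.diff(v))>t)[0]]
for r in(135,150,165):print('row',r,ed(g[r,130:370],130,20))
for r in(180,190,200,217,300):print('cuprow',r,ed(g[r,170:345],170,10))
for col in(205,230,260,290,315):print('col',col,ed(g[70:235,col],70,12))
E
```

```text
time_s: 39.65
eef_pos: [0.5333, 0.2416, 0.0758]
tool_rot: [[1.0, -0.005, 0.003], [-0.005, -0.998, 0.066], [0.003, -0.066, -0.998]]
contact_force: [0.3, -0.2, -1.1]
width: 0.0535
[0.53330918 0.24155267 0.0758228 ]
row 135 [(141, -63), (245, 37), (346, -39), (356, 24), (368, 78)]
row 150 [(142, -50), (143, -22), (263, 57), (367, 106)]
row 165 [(143, -52), (144, -22), (180, -37), (181, -35), (328, 24), (329, 89), (366, 92)]
cuprow 180 [(181, -45), (182, -28), (199, 129), (311, -116), (312, -13), (328, 55), (329, 23), (335, 38)]
cuprow 190 [(181, -18), (182, -52), (199, 40), (200, -15), (311, -19), (312, -14), (328, 71), (341, 59)]
cuprow 200 [(181, -17), (182, -19), (183, -36), (191, 19), (320, -12), (327, 16), (328, 57), (341, 60)]
cuprow 217 [(178, -22), (306, 53), (334, -31), (341, 60)]
cuprow 300 [(182, 18), (183, 23), (322, 11), (329, -28), (330, -12)]
col 205 [(111, -20), (112, -24), (152, -14), (153, -37), (154, -18), (170, 22), (171, 98), (172, 22), (183, -20), (184, -62), (185, -36), (215, 19), (224, -15)]
col 230 [(94, -53), (95, -34), (111, -41), (112, -30), (152, -22), (153, -35), (154, -15), (170, 52), (171, 73), (172, 19), (183, -21), (184, -63), (185, -36), (215, 18)]
col 260 [(106, -52), (107, -30), (110, -14), (111, -35), (113, 22), (148, -36), (149, -19), (152, -30), (153, -17), (170, 87), (171, 40), (183, -21), (184, -62), (185, -36), (215, 19)]
col 290 [(106, -48), (107, -33), (110, -29), (111, -37), (112, 18), (113, 21), (151, -40), (152, -54), (153, -18), (169, 23), (170, 96), (171, 23), (183, -40), (184, -54), (185, -19), (215, 18)]
col 315 [(106, -50), (107, -34), (110, -37), (111, -32), (112, 28), (113, 16), (151, -63), (152, -49), (215, 63), (216, 17), (223, -47), (224, -36)]
```

Run:
```python
from h import *
d=np.load('pics/w9.npz');c=optics.get_calibration('wrist');c['orientation'],c['xyz']=d['o'],d['x'];p=d['p']
pr=lambda n,P,z:print(n,np.round(ray(c,P,z)[:,:2]*1000,1).tolist())
pr('win far',[[199.5,171.7],[312,170.6]],.037);pr('frame far',[[182,153.5],[329,152.2]],.037)
zb=p[2]-.023
for dz in(-.003,0,.003):pr('base far',[[203,184.8],[308,184.8]],zb+dz)
pr('rim far',[[179,216],[334.5,216]],zb+.06);print(zb, 'rim px w, expected', 54)
print('row300 rim',np.round(ray(c,[[183,300],[330,300]],zb+.06)*1000,1).tolist())
```

```text
win far [[501.8, 272.5], [565.7, 272.7]]
frame far [[492.4, 282.8], [575.0, 283.0]]
base far [[505.6, 267.2], [561.6, 266.9]]
base far [[506.1, 267.8], [561.1, 267.4]]
base far [[506.6, 268.3], [560.7, 268.0]]
rim far [[507.2, 268.0], [560.9, 267.6]]
0.052822803604704004 rim px w, expected 54
row300 rim [[507.0, 236.2, 112.8], [560.6, 235.8, 112.8]]
```

Over the glass: window centre (533.8, 240.6) and cup centre (533.9, 240.6), roll 0.2°, pitch ≈0° relative to the flat re-grip, base about 15.8 mm above the glass. One last settle and a look from the side.

```bash
python3 -m pendant '[[0,0,0.0007,0],[0,0,0,0],[0,0,0,0],[0,0,0,0],[0,0,0,0],[0,0,0,0],[0,0,0,0],[0,0,0,0],[0,0,0,0],[0,0,0,0]]'
python3 - <<'E'
from h import *
im=optics.capture('scene');np.save('pics/s10.npy',im)
cv2.imwrite('pics/s10.png',np.hstack([cv2.resize(im[:,:,::-1],(400,300)),cv2.resize(im[190:280,270:390][:,:,::-1],(400,300),interpolation=cv2.INTER_CUBIC)]))
E
```

```text
time_s: 40.7
eef_pos: [0.5334, 0.2416, 0.0752]
tool_rot: [[1.0, -0.005, 0.003], [-0.005, -0.998, 0.066], [0.003, -0.066, -0.998]]
contact_force: [0.5, -1.1, -1.5]
width: 0.0534
```

View pics/s10.png

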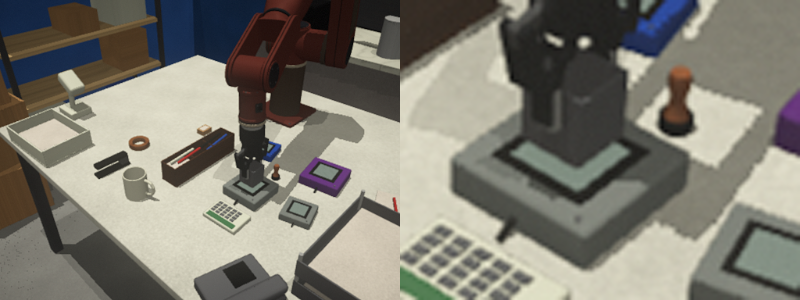

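The side view shows the cup upright over the window with glass visible all round. Its nearest base corner is at about (323,239.5) image px, and the tape, clips, mug, stamp and other items look unmoved. I check the height from that corner, then hand in.

Run:
```python
from h import *
from cell import ctrl
c=optics.get_calibration('scene')
for z in(.040,.046,.052,.058):print(z,proj(c,[.5608,.2675,z]).round(1))
print('glass corner',proj(c,[.5658,.2726,.037]).round(1))
g=cv2.cvtColor(np.load('pics/s10.npy'),cv2.COLOR_RGB2GRAY).astype(int);print(g[228:250,322:326].mean(1).round())
print(ctrl.finish_job())
```

```text
0.04 [[322.5 244.6]]
0.046 [[322.6 242.7]]
0.052 [[322.7 240.7]]
0.058 [[322.9 238.8]]
glass corner [[322.8 247.4]]
[ 58.  59.  58.  58.  58.  59.  59.  59.  59.  58.  60.  72. 113. 136.
 136. 136. 138. 139. 110.  60.  39.  38.]
the job is handed in; nothing more can be done
None
```

The job is handed in at about 41 s. The gripper still holds the cup mouth-up over the glass of the larger grey reader.

**What I did**
- The tool could not be tilted, so I turned the cup over by gripping it near one edge and tipping it twice over its bottom edge.
- I re-gripped it standing and squared it up, then carried it over the tidy.
- On the way the tool had built up tilt, about 2.6° along the jaw axis. I touched the cup down once in the gap between tidy and reader and dragged it lightly under pressure to level the tool. The press peaked at about 28 N. Then I re-gripped it and moved it over the glass.

**Last checks**

| Check | Result |
|---|---|
| Cup centre, wrist view | (533.9, 240.6) mm |
| Window centre, wrist view | (533.8, 240.6) mm |
| Window centre, top view | (533.7, 239.2) mm, so y disagrees by about 1.4 mm |
| Squareness to the window | within about 0.6° |
| Tilt along the jaws (measured) | about 0.2° |
| Tilt the other way (inferred from the flat re-grip, not measured) | about 0° |
| Base height above the glass, arm position | about 15 mm |
| Base height above the glass, scene view | about 17 mm, within the 2 mm calibration error |

- I felt no contact over the tidy or the reader.
- The other things on the desk looked unmoved in the final picture; I did not measure them again.

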